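# Pry open the wide weight case

## Task

Pick up the flat-bladed opener from the bench, slip its blade into the slot under the front edge of the wider weight case's lid and pry the lid up on its rear hinge until it stands well open, at least about 60 degrees. Touch that lid only with the opener, never with the gripper, and leave the narrower case shut. Then lay the opener flat on the bench (do not drop it) and let go.

Things in the scene. Friction and masses are not known exactly. Their poses are not given: they have to be found in the camera images.
- opener: Black box handle 105 x 22 wide x 24 high, with a flat steel blade (18 wide, 2.5 thick) at mid-height out of its front; 90 g; lies on the bench, origin at z = 12 mm. Origin: on the handle's axis, mid-height, a good grip across y. x to the blade end, z up. Handle x = -80 to +25, blade +25 to +105 mm. A like-handled tool with a round pin, no blade, lies beside it; they swap places.
- opener_tip (a point): Middle of the end edge of the opener's blade, 105 mm ahead of the opener's origin along its x; same axes as the opener.
- wide_case: The wider of two like cases (150 and 90 mm wide; they swap places), both fixed to the bench and turned up to 15 degrees, front roughly towards the robot. Black box 110 deep, 46 high, flat pale metal lid on top (7 thick, 132 from front edge to hinge, overhanging the front by 22). Origin: centre of the underside; x to the back, y left, z up. Hinge line along y at x = +55, z = 46 mm.
- wide_case_slot (a point): Middle of the mouth of the wider case's front slot, below the lid's front edge, 38 mm above the bench; x points straight into the slot, z up. The slot runs the full 150 mm width; 16 mm high, from the top of a front step (z = 30) to the lid's underside (z = 46), and 22 mm deep to the case's upright front wall. The lid's hinge lies 132 mm along x, 8 mm higher.
- wide_case_lid (a joint): Angle of the wider case's lid about its rear hinge, rad: 0 shut (level), grows as the front edge rises, stop at 1.9. The hinge is stiff: the lid stays where it is left. Lifting takes about 2 N at the front edge.
- narrow_case_lid (a joint): The same for the narrower (90 mm) case, which must stay shut (0).
Not all that is in view belongs to the job. Leave any pink look-alike of the opener alone.

How it is judged:
On the way:
1. the wider case's lid is raised at least 0.2 rad, resting on the opener (value of joint wide_case_lid above 0.2 rad and contact force between opener and wide_case_lid above 0.2 N), for 0.1 s.
At the end, for the whole second after the job is handed in: The wider case's lid stands open by more than 1.0 rad (57 degrees), the narrower case's lid is shut (below 0.1 rad), and the opener lies at rest on the bench: its origin lower than 25 mm and its long axis level within 0.17 rad (value of joint wide_case_lid above 1 rad and value of joint narrow_case_lid below 0.1 rad and height (world z) of opener below 0.025 m and angle between opener's own x axis and vertical between 1.4 and 1.74 rad and linear speed of opener below 0.03 m/s); the robot touches nothing.
It fails at once if the gripper or arm touches the wider case's lid (contact force between any of the fingers, the arm and wide_case_lid above 1 N).
It fails at once if the narrower case is opened (value of joint narrow_case_lid above 0.2 rad).
It fails at once if the opener is let go while more than about 5 cm above the bench (height (world z) of opener above 0.065 m and contact force between the fingers and opener below 0.1 N).
It also fails if it takes over 61 s, if anything falls off the work surface, if the arm or the gripper's body presses on something with over 40 N, if the wrist force passes 120 N, or if a joint passes its speed limit or range.

## Robot

A 6-joint arm with a two-finger parallel gripper is mounted at the origin on the work surface. World frame = base frame: x ahead of the robot, y to its left, z up, the work surface at z = 0. Lengths are in m, angles in rad, forces in N, time in s.
With the tool pointing down it reaches from about 0.275 to 0.725 m from the base axis. Payload 5.6 kg.
Tool frame: the origin (TCP) lies between the finger pads; the fingertips stand bot.tips_ahead ahead of it and the grasp point (between the pads) is the TCP (bot.tips_ahead is the distance from the TCP to the fingertips, in m); y points along the fingers, z is the direction in which the jaws open and shut, and the axes are right-handed (so a half turn about y gives the same grasp; the last joint's range is limited). The gripper opens to 85 mm and grips with 20 to 120 N. Pads are 22 mm wide; open, the fingers measure 114 mm over their backs; the gripper's body (76 mm by 85 mm) begins 54 mm behind the grasp point. The pads swing forward as they close: fully open they stand 13 mm farther back than shut.
Start: joints at [1.57, 0.255, 0.108, 0, -1.424, -0.285], TCP at [0.155, 0.528, 0.25] pointing down, gripper open.
Joint ranges: [-2.95, 2.95], [-1.21, 1.97], [-1.09, 1.5], [-2.87, 1.71], [-2.94, -0.07], [-3.05, 3.05]. Speed limits (rad/s): [2.57, 2.57, 3.14, 3.14, 3.14, 3.14].

## Interface

Orientations are given as a unit quaternion [x, y, z, w].
In Python, from bench import get_obs, camera, camera_info, workorder, bot gives the robot as it stands.
- The arm moves only by the tool step_arm, never from a script. Its argument "commands" is a list of rows, each an object of numbers: "dx", "dy", "dz": the shift along the tool's x, y, z in cm; "ax", "ay", "az": the turn, a rotation vector about the tool's x, y, z in degrees; "hand": the closure, from 0 (fully open) to 1 (shut). In form: [{"dx": .., "dy": .., "dz": .., "ax": .., "ay": .., "az": .., "hand": ..}, ...]. A call has 1 to 20 rows; each row is the pose to reach, as a shift and turn from the pose commanded when the call began, along the tool's axes at that moment; what a row does not reach only later rows make up. A row lasts 1/10 s, in which the tool goes at most 50 mm and 8.59 degrees, less where a joint would pass 70% of its speed; a pose out of reach is approached as far as the arm can. A call with a gripper value outside its range is refused whole. The fingers move at their own pace and stop on an object; "force" is the grip in N (left out, the last holds). Time passes only in rows, so rows that repeat a pose let the fingers close. It gives the time, the measured TCP pose, the force and the opening at its end, in the units of the state.
- get_obs(): the state, without advancing time (a new reading comes with each control period).
- camera(name): name is "side" or "top" or "wrist"; returns (picture, depth): 420x560x3 uint8, red, green, blue; 420x560 float32, m along the optical axis (not along the pixel's ray), 0 where there is no reading.
- camera_info(name): a dict with "fx", "fy", "cx", "cy" (pixels), "D" ([k1, k2, p1, p2, k3] as OpenCV has them; the pictures are not rectified), "R" (3x3) and "t" (3): a world point X has camera coordinates R X + t; the wrist camera has in their place "hand_eye" (4x4, takes a point from camera to tool coordinates, whose origin is the TCP and whose axes are the tool frame's). Camera axes: x right, y down, z forward; pixel columns grow to the right and rows downward; lengths in m; the calibration is good to about 2 mm. A picture is of the moment at which its call begins: read the wrist's pose just before it. camera_info takes no time and is no camera call.
- workorder.job_done(): hands the job in, once; it reports no verdict.
The state is a dict: "clock": time; "qpos": joint angles; "dq": joint speeds; "effort": joint torques, N m; "ee_pos": TCP position; "eef_rot": TCP orientation; "force": force on the tool from outside, world axes, zero at the start; "wrist_torque": the same for the moment, N m; "finger_gap": opening from 0.0 (shut) to 1.0 (fully open).
Only numpy, scipy, OpenCV 4.12 (cv2) and the standard library are available. Lean on these libraries where they do the work, as an engineer would, in place of code of your own. Each camera call takes 0.05 s, during which the arm holds its last target.

## Working session

There is one attempt and no reset: what is moved stays moved. The work goes in short steps, Python scripts to look and compute and a tool call to move; the robot and the scene stay as the last step left them, time stands still between calls to the robot, and variables do not carry over. Pictures are saved under pics/ and viewed, and the job is handed in when it is done.

Besides the shell and the picture viewer there is one more tool, called after "Emit:" as name(argument=value, ...), one argument or row to a line, values as JSON. step_arm: Moves the arm, as the interface text tells. Its arguments: {"type":"object","properties":{"commands":{"type":"array","items":{"type":"object","properties":{"dx":{"type":"number"},"dy":{"type":"number"},"dz":{"type":"number"},"ax":{"type":"number"},"ay":{"type":"number"},"az":{"type":"number"},"hand":{"type":"number"}}}},"force":{"type":"number"}},"required":["commands"]}

```bash
mkdir -p pics; ls
python3 - <<'E'
from bench import get_obs, camera, camera_info, bot
import cv2, numpy as np
print(get_obs()); print(bot.tips_ahead)
for n in ("top","side","wrist"):
    o=get_obs(); p,d=camera(n); cv2.imwrite(f"pics/{n}0.png",p[:,:,::-1]); np.savez(f"{n}0.npz",p=p,d=d,ee=o["ee_pos"],q=o["eef_rot"])
    i=camera_info(n); print(n,{k:np.round(v,4).tolist() for k,v in i.items()})
E
```

```text
pics
{'clock': 0.0, 'qpos': array([ 1.56959150e+00,  2.55739178e-01,  1.06983142e-01, -4.79879206e-04,
       -1.42392147e+00, -2.84588322e-01]), 'dq': array([-0.0025997 ,  0.000498  ,  0.0019419 ,  0.00126017, -0.00072819,
       -0.00032201]), 'effort': array([ 4.11608034e-04, -3.86631775e+01,  2.37939048e+01,  5.36488608e+00,
       -6.11502051e-03, -5.38236463e-06]), 'ee_pos': array([0.15487246, 0.52724762, 0.24939065]), 'eef_rot': array([-0.10065209, -0.69921368,  0.70057794,  0.10079651]), 'force': array([-0.2427421 ,  0.69460429,  0.56835826]), 'wrist_torque': array([-0.00296166, -0.000819  ,  0.01604327]), 'finger_gap': 1.0005267130349886}
0.019
top {'fx': 434.0848, 'fy': 434.0848, 'cx': 287.3015, 'cy': 207.1549, 'D': [0.0062, 0.0, 0.0, 0.0, 0.0], 'R': [[-0.0091, -0.9999, -0.009], [-0.9938, 0.0101, -0.1108], [0.1108, 0.0079, -0.9938]], 't': [0.0382, 0.483, 1.1974]}
side {'fx': 455.9607, 'fy': 455.9607, 'cx': 286.2639, 'cy': 211.3302, 'D': [-0.125, 0.0, 0.0, 0.0, 0.0], 'R': [[0.9997, -0.0201, -0.0145], [-0.0239, -0.6246, -0.7806], [0.0067, 0.7807, -0.6248]], 't': [-0.4584, 0.0516, 1.1648]}
wrist {'fx': 289.1236, 'fy': 289.1236, 'cx': 276.8374, 'cy': 213.7401, 'D': [-0.0379, 0.0, 0.0, 0.0, 0.0], 'hand_eye': [[0.0005, 0.9533, 0.3022, -0.0768], [-0.001, -0.3022, 0.9533, -0.1235], [1.0, -0.0008, 0.0008, -0.0006], [0.0, 0.0, 0.0, 1.0]]}
```

View pics/top0.png

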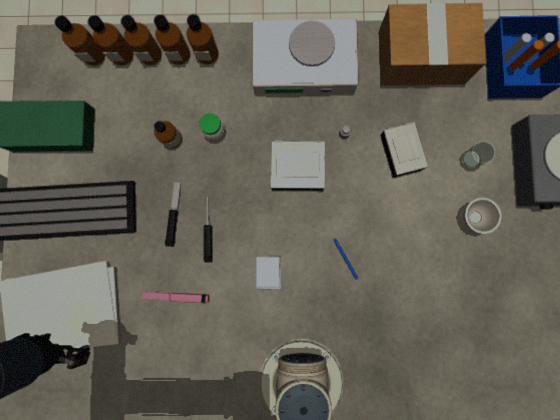

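View pics/side0.png

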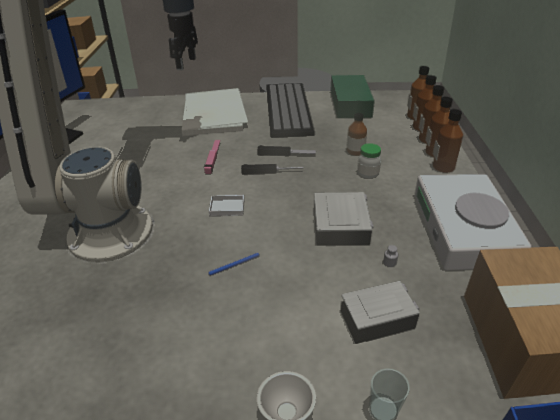

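View pics/wrist0.png

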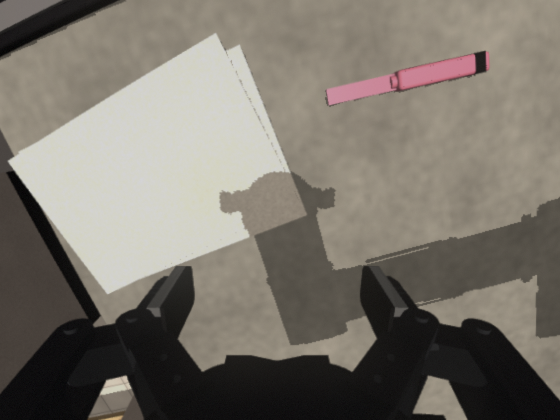

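Run:
```python
import cv2
a=cv2.imread("pics/top0.png")
c=cv2.resize(a[170:270,140:240],None,fx=6,fy=6,interpolation=cv2.INTER_CUBIC)
cv2.imwrite("pics/c1.png",c)
c=cv2.resize(a[115:215,250:450],None,fx=4,fy=4,interpolation=cv2.INTER_CUBIC)
cv2.imwrite("pics/c2.png",c)
b=cv2.imread("pics/side0.png")
cv2.imwrite("pics/c3.png",cv2.resize(b[130:350,230:430],None,fx=2.7,fy=2.7,interpolation=cv2.INTER_CUBIC))
```

```text
(no output)
```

View pics/c1.png

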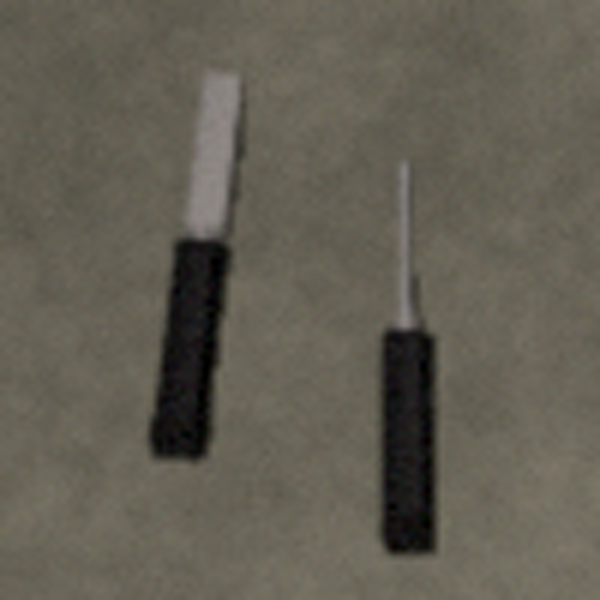

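View pics/c2.png

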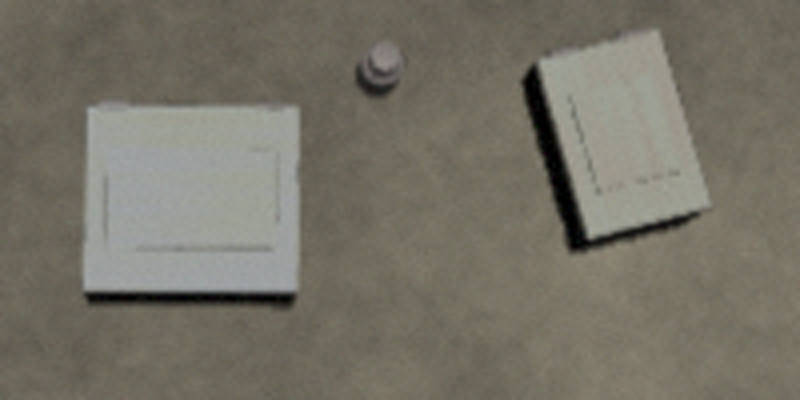

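View pics/c3.png

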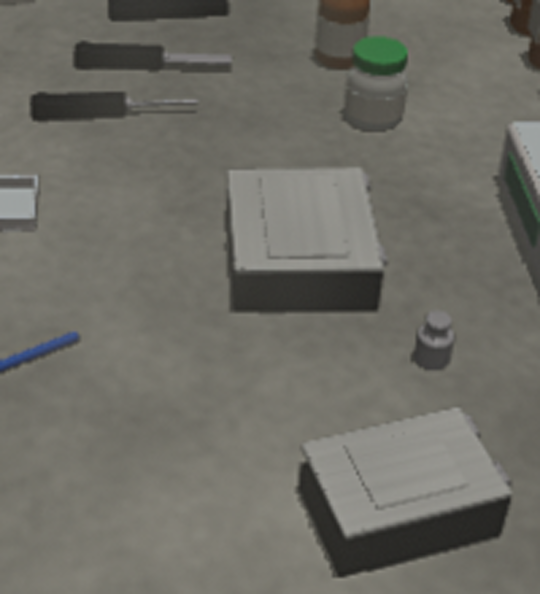

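```bash
cat > h.py <<'E'
import numpy as np, cv2
from bench import camera_info
from scipy.spatial.transform import Rotation as Ro
def ray(name,uv,z,ee=None,q=None):
    i=camera_info(name); K=np.array([[i["fx"],0,i["cx"]],[0,i["fy"],i["cy"]],[0,0,1.]])
    if name=="wrist":
        H=np.array(i["hand_eye"]); Rt=Ro.from_quat(q).as_matrix(); R=(Rt@H[:3,:3]); C=Rt@H[:3,3]+ee
    else:
        R=np.array(i["R"]).T; C=-R@np.array(i["t"])
    n=cv2.undistortPoints(np.array([[uv]],float),K,np.array(i["D"]))[0,0]
    d=R@np.array([n[0],n[1],1]); return C+d*(z-C[2])/d[2]
def cr(u,v,s,x0,y0): return ((u+.5)/s-.5+x0,(v+.5)/s-.5+y0)
E
python3 - <<'E'
from h import *
for l,(u,v,z) in dict(tip=(222,73,.013),base=(206,237,.013),hf=(203,240,.024),rear=(183,430,.024),rearbot=(180,458,0)).items():
    print(l,ray("top",cr(u,v,6,140,170),z).round(4))
for l,(u,v) in dict(fl=(85,292),fr=(298,292),bl=(88,106),br=(299,106)).items():
    print(l,ray("top",cr(u,v,4,250,115),.053).round(4))
# side view: lid corners at scale 2.7
for l,(u,v) in dict(fl=(228,171),fr=(234,271),bl=(363,168),br=(382,270)).items():
    print("side",l,ray("side",cr(u,v,2.7,230,130),.053).round(4))
for l,(u,v) in dict(tip=(231,63),base=(163,58)).items(): print("side",l,ray("side",cr(u,v,2.7,230,130),.012).round(4))
d=np.load("top0.npz")["d"]; print(d[160:170:3,290:300:4], camera_info("top")["t"][2])
E
```

```text
tip [0.5617 0.3515 0.013 ]
base [0.4826 0.3577 0.013 ]
hf [0.48   0.3561 0.024 ]
rear [0.3906 0.3636 0.024 ]
rearbot [0.3782 0.3715 0.    ]
fl [0.5354 0.0784 0.053 ]
fr [ 0.5339 -0.0693  0.053 ]
bl [0.6675 0.0756 0.053 ]
br [ 0.6657 -0.0724  0.053 ]
side fl [0.5337 0.0726 0.053 ]
side fr [ 0.529  -0.0748  0.053 ]
side bl [0.6654 0.0725 0.053 ]
side br [ 0.6589 -0.0785  0.053 ]
side tip [0.5564 0.3389 0.012 ]
side base [0.4779 0.3534 0.012 ]
[[1.209853  1.2112179 1.2105347]
 [1.2072185 1.2112496 1.2059999]
 [1.2131426 1.2069877 1.2105703]
 [1.2051364 1.2068979 1.2046921]] 1.1974261434798674
```

```bash
cat >> h.py <<'E'
from bench import get_obs
def tgtR(yaw,pitch=0,flip=1):
    # tool y down, tool z = jaw along opener y ; x = y cross z
    z=flip*np.array([-np.sin(yaw),np.cos(yaw),0]); y=np.array([0,0,-1.]); x=np.cross(y,z)
    R=np.c_[x,y,z]
    # pitch>0 raises blade (about opener -y axis)
    oy=np.array([-np.sin(yaw),np.cos(yaw),0])
    return Ro.from_rotvec(-pitch*oy).as_matrix()@R
def plan(p,R):
    o=get_obs(); Rc=Ro.from_quat(o["eef_rot"]).as_matrix()
    d=Rc.T@(np.array(p)-o["ee_pos"])*100; r=Ro.from_matrix(Rc.T@R).as_rotvec(degrees=True)
    print("d cm",d.round(2),"rot deg",r.round(2), "ee",o["ee_pos"].round(4))
E
python3 - <<'E'
from h import *
o=get_obs(); print(Ro.from_quat(o["eef_rot"]).as_matrix().round(3))
for f in (1,-1): plan([.44,.359,.16],tgtR(-.085,0,f))
E
```

```text
[[-0.959 -0.    -0.282]
 [ 0.282 -0.001 -0.959]
 [-0.    -1.     0.001]]
d cm [-32.1    8.97   8.1 ] rot deg [-1.0000e-02  1.6849e+02 -1.2000e-01] ee [0.1549 0.5274 0.2496]
d cm [-32.1    8.97   8.1 ] rot deg [ -0.08 -11.51   0.  ] ee [0.1549 0.5274 0.2496]
```

Emit:
step_arm(
  commands=[
    {"dx":-32,"dy":9,"dz":8.1,"ay":-11.5,"hand":0},
    {"dx":-32,"dy":9,"dz":8.1,"ay":-11.5,"hand":0},
    {"dx":-32,"dy":9,"dz":8.1,"ay":-11.5,"hand":0},
    {"dx":-32,"dy":9,"dz":8.1,"ay":-11.5,"hand":0},
    {"dx":-32,"dy":9,"dz":8.1,"ay":-11.5,"hand":0},
    {"dx":-32,"dy":9,"dz":8.1,"ay":-11.5,"hand":0},
    {"dx":-32,"dy":9,"dz":8.1,"ay":-11.5,"hand":0},
    {"dx":-32,"dy":9,"dz":8.1,"ay":-11.5,"hand":0},
    {"dx":-32,"dy":9,"dz":8.1,"ay":-11.5,"hand":0},
    {"dx":-32,"dy":9,"dz":8.1,"ay":-11.5,"hand":0},
    {"dx":-32,"dy":9,"dz":8.1,"ay":-11.5,"hand":0},
    {"dx":-32,"dy":9,"dz":8.1,"ay":-11.5,"hand":0},
  ],
)

```text
schema error: expected keys dx, dy, dz, ax, ay, az, hand
```

Run:
```python
from h import *
from bench import camera
o=get_obs(); p,d=camera("wrist"); cv2.imwrite("pics/w1.png",p[:,:,::-1]); np.savez("w1.npz",p=p,d=d,ee=o["ee_pos"],q=o["eef_rot"])
print(o["clock"],o["ee_pos"],o["dq"].round(3))
```

```text
0.15 [0.15491981 0.527377   0.2496028 ] [ 0.001 -0.003  0.005  0.001  0.001  0.001]
```

View pics/w1.png

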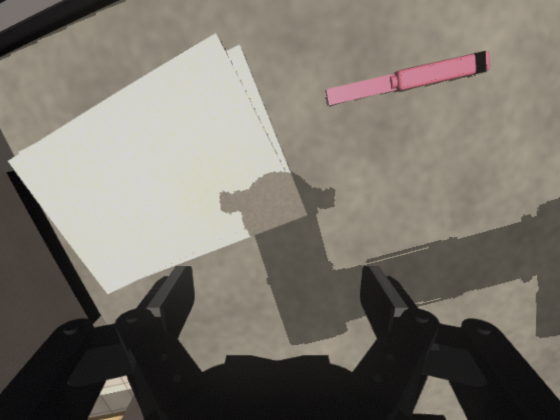

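The call was refused (all keys are needed); the view is unchanged.

Emit:
step_arm(
  commands=[
    {"dx":-32,"dy":9,"dz":8.1,"ax":0,"ay":-11.5,"az":0,"hand":0},
    {"dx":-32,"dy":9,"dz":8.1,"ax":0,"ay":-11.5,"az":0,"hand":0},
    {"dx":-32,"dy":9,"dz":8.1,"ax":0,"ay":-11.5,"az":0,"hand":0},
    {"dx":-32,"dy":9,"dz":8.1,"ax":0,"ay":-11.5,"az":0,"hand":0},
    {"dx":-32,"dy":9,"dz":8.1,"ax":0,"ay":-11.5,"az":0,"hand":0},
    {"dx":-32,"dy":9,"dz":8.1,"ax":0,"ay":-11.5,"az":0,"hand":0},
    {"dx":-32,"dy":9,"dz":8.1,"ax":0,"ay":-11.5,"az":0,"hand":0},
    {"dx":-32,"dy":9,"dz":8.1,"ax":0,"ay":-11.5,"az":0,"hand":0},
    {"dx":-32,"dy":9,"dz":8.1,"ax":0,"ay":-11.5,"az":0,"hand":0},
    {"dx":-32,"dy":9,"dz":8.1,"ax":0,"ay":-11.5,"az":0,"hand":0},
    {"dx":-32,"dy":9,"dz":8.1,"ax":0,"ay":-11.5,"az":0,"hand":0},
  ],
)

```text
clock: 1.3
ee_pos: [0.4385, 0.3607, 0.1608]
eef_rot: [0.03, 0.707, -0.706, -0.029]
force: [1.1, -0.7, 0.6]
finger_gap: 1.004
```

Run:
```python
from h import *
from bench import camera
o=get_obs(); p,d=camera("wrist"); cv2.imwrite("pics/w2.png",p[:,:,::-1]); np.savez("w2.npz",p=p,d=d,ee=o["ee_pos"],q=o["eef_rot"])
print(o["clock"],o["ee_pos"],o["dq"].round(3))
```

```text
1.3 [0.43853923 0.36065458 0.16082216] [ 0.003 -0.003 -0.001  0.    -0.     0.002]
```

View pics/w2.png

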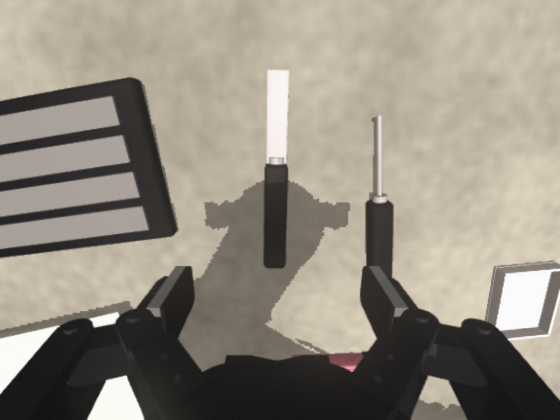

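Run:
```python
from h import *
w=np.load("w2.npz")
f=lambda u,v,z: ray("wrist",(u,v),z,w["ee"],w["q"])
t=f(278,70,.013); b=f(277.5,158,.013); hf=f(276,165,.024); hr=f(274.5,267,.024)
for x in (t,b,hf,hr): print(x.round(4))
yaw=np.arctan2(t[1]-hr[1],t[0]-hr[0]); print(yaw)
e=np.array([np.cos(yaw),np.sin(yaw)])
print("origin",t[:2]-.105*e, hf[:2]-.025*e, hr[:2]+.08*e)
plan([.455,.359,.03],tgtR(-.085,0,-1))
```

```text
[0.5583 0.3502 0.013 ]
[0.4836 0.3569 0.013 ]
[0.4788 0.3586 0.024 ]
[0.3773 0.3688 0.024 ]
-0.10234485686055282
origin [0.4538696  0.36090783] [0.45393358 0.36118068] [0.45685643 0.36060107]
d cm [-1.65 13.08  0.04] rot deg [ 0.05  0.09 -0.03] ee [0.4385 0.3607 0.1608]
```

Emit:
step_arm(
  commands=[
    {"dx":-1.6,"dy":5,"dz":-0.1,"ax":0,"ay":0.6,"az":0,"hand":0},
    {"dx":-1.6,"dy":9,"dz":-0.1,"ax":0,"ay":0.6,"az":0,"hand":0},
    {"dx":-1.6,"dy":12,"dz":-0.1,"ax":0,"ay":0.6,"az":0,"hand":0},
    {"dx":-1.6,"dy":13.6,"dz":-0.1,"ax":0,"ay":0.6,"az":0,"hand":0},
    {"dx":-1.6,"dy":13.6,"dz":-0.1,"ax":0,"ay":0.6,"az":0,"hand":0},
    {"dx":-1.6,"dy":13.6,"dz":-0.1,"ax":0,"ay":0.6,"az":0,"hand":0},
  ],
)

```text
clock: 1.95
ee_pos: [0.4553, 0.3603, 0.0252]
eef_rot: [0.034, 0.707, -0.706, -0.033]
force: [0.8, 0.4, 0.1]
finger_gap: 0.999
```

Run:
```python
from h import *
plan([.455,.361,.025],tgtR(-.095,0,-1))
print(get_obs()["force"])
```

```text
d cm [ 0.03  0.02 -0.07] rot deg [ 0.03  0.05 -0.05] ee [0.4553 0.3603 0.0252]
[0.7635284  0.35052498 0.12904141]
```

Emit:
step_arm(
  commands=[
    {"dx":0,"dy":0,"dz":0,"ax":0,"ay":0,"az":0,"hand":1},
    {"dx":0,"dy":0,"dz":0,"ax":0,"ay":0,"az":0,"hand":1},
    {"dx":0,"dy":0,"dz":0,"ax":0,"ay":0,"az":0,"hand":1},
    {"dx":0,"dy":0,"dz":0,"ax":0,"ay":0,"az":0,"hand":1},
    {"dx":0,"dy":0,"dz":0,"ax":0,"ay":0,"az":0,"hand":1},
    {"dx":0,"dy":0,"dz":0,"ax":0,"ay":0,"az":0,"hand":1},
    {"dx":0,"dy":0,"dz":0,"ax":0,"ay":0,"az":0,"hand":1},
    {"dx":0,"dy":0,"dz":0,"ax":0,"ay":0,"az":0,"hand":1},
    {"dx":0,"dy":0,"dz":0,"ax":0,"ay":0,"az":0,"hand":1},
    {"dx":0,"dy":0,"dz":0,"ax":0,"ay":0,"az":0,"hand":1},
  ],
  force=90,
)

```text
clock: 2.95
ee_pos: [0.4557, 0.3598, 0.0251]
eef_rot: [0.034, 0.707, -0.706, -0.033]
force: [-1.9, 0.6, 5.7]
finger_gap: 0.236
```

Run:
```python
from h import *
plan([.455,.361,.025],tgtR(-.095,0,-1))
print(get_obs()["force"],get_obs()["finger_gap"])
```

```text
d cm [ 0.08  0.01 -0.11] rot deg [ 0.07 -0.02 -0.06] ee [0.4557 0.3598 0.0251]
[-1.87487338  0.58869737  5.74763008] 0.2357976256528308
```

Emit:
step_arm(
  commands=[
    {"dx":0,"dy":-2,"dz":0,"ax":0,"ay":0,"az":0,"hand":1},
    {"dx":0,"dy":-5,"dz":0,"ax":0,"ay":0,"az":0,"hand":1},
    {"dx":0,"dy":-8,"dz":0,"ax":0,"ay":0,"az":0,"hand":1},
    {"dx":0,"dy":-8,"dz":0,"ax":0,"ay":0,"az":0,"hand":1},
    {"dx":0,"dy":-8,"dz":0,"ax":0,"ay":0,"az":0,"hand":1},
  ],
)

```text
clock: 3.45
ee_pos: [0.4551, 0.3595, 0.1044]
eef_rot: [0.034, 0.707, -0.706, -0.034]
force: [0.2, -0.7, -2.3]
finger_gap: 0.232
```

Run:
```python
from h import *
from bench import camera
for n in ("wrist","side"):
    o=get_obs(); p,d=camera(n); cv2.imwrite(f"pics/{n}3.png",p[:,:,::-1]); np.savez(f"{n}3.npz",p=p,d=d,ee=o["ee_pos"],q=o["eef_rot"])
print(o)
plan([.40,.004,.09],tgtR(-.015,0,-1))
```

```text
{'clock': 3.5, 'qpos': array([ 9.37666072e-01,  3.97764439e-01, -7.27036432e-02, -8.33812104e-04,
       -1.10184088e+00,  5.37524479e-01]), 'dq': array([ 0.0012472 ,  0.01414061, -0.01289461,  0.00196481, -0.00031552,
       -0.00112571]), 'effort': array([ 1.53524562e-02, -4.61100662e+01,  2.25970066e+01,  5.14041513e+00,
        1.35107775e-02, -1.63147129e-04]), 'ee_pos': array([0.45464316, 0.35894799, 0.10335023]), 'eef_rot': array([-0.03340757, -0.70599184,  0.70659293,  0.03443671]), 'force': array([ 0.39021821, -1.21235512, -1.99878094]), 'wrist_torque': array([-0.01629308,  0.03691725,  0.01112709]), 'finger_gap': 0.23192148455482134}
d cm [ 2.02  1.36 35.83] rot deg [-0.1  -4.64  0.11] ee [0.4545 0.3587 0.1029]
```

View pics/wrist3.png

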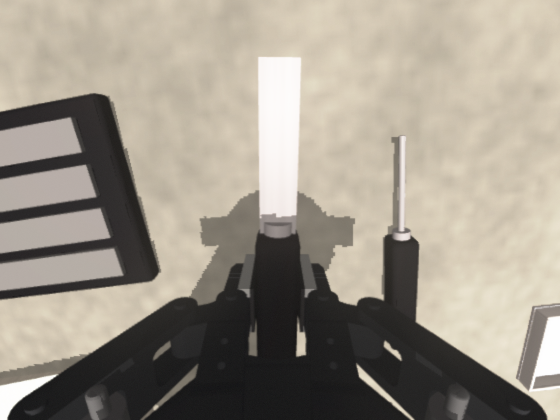

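View pics/side3.png

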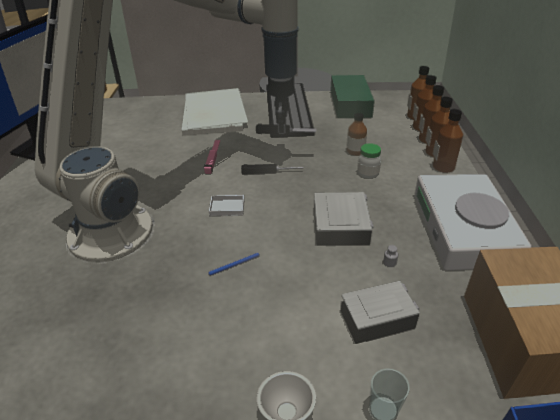

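Run:
```python
from h import *
w=np.load("wrist3.npz"); i=camera_info("wrist")
K=np.array([[i["fx"],0,i["cx"]],[0,i["fy"],i["cy"]],[0,0,1.]]); H=np.array(i["hand_eye"])
d=w["d"]
for v in (59,62,66,80,100,120,150,180,205):
    zz=np.median(d[v-1:v+2,270:290]); n=cv2.undistortPoints(np.array([[[279.,v]]]),K,np.array(i["D"]))[0,0]
    print(v,round(float(zz),4),(H[:3,:3]@np.array([n[0]*zz,n[1]*zz,zz])+H[:3,3]).round(4))
```

```text
59 0.1212 [-0.1028  0.0119  0.0004]
62 0.1217 [-0.1017  0.012   0.0004]
66 0.1222 [-0.1001  0.012   0.0004]
80 0.1238 [-0.0945  0.012   0.0004]
100 0.1263 [-0.0864  0.012   0.0004]
120 0.1288 [-0.0779  0.0119  0.0004]
150 0.1329 [-0.0647  0.012   0.0005]
180 0.1372 [-0.0507  0.012   0.0005]
205 0.141 [-0.0383  0.0121  0.0005]
```

Emit:
step_arm(
  commands=[
    {"dx":2.0,"dy":0,"dz":5,"ax":0,"ay":-4.6,"az":0,"hand":1},
    {"dx":2.0,"dy":0,"dz":10,"ax":0,"ay":-4.6,"az":0,"hand":1},
    {"dx":2.0,"dy":0,"dz":15,"ax":0,"ay":-4.6,"az":0,"hand":1},
    {"dx":2.0,"dy":0,"dz":20,"ax":0,"ay":-4.6,"az":0,"hand":1},
    {"dx":2.0,"dy":0,"dz":25,"ax":0,"ay":-4.6,"az":0,"hand":1},
    {"dx":2.0,"dy":0,"dz":30,"ax":0,"ay":-4.6,"az":0,"hand":1},
    {"dx":2.0,"dy":0,"dz":34,"ax":0,"ay":-4.6,"az":0,"hand":1},
    {"dx":2.0,"dy":0,"dz":35.8,"ax":0,"ay":-4.6,"az":0,"hand":1},
    {"dx":2.0,"dy":0,"dz":35.8,"ax":0,"ay":-4.6,"az":0,"hand":1},
    {"dx":2.0,"dy":0,"dz":35.8,"ax":0,"ay":-4.6,"az":0,"hand":1},
    {"dx":2.0,"dy":0,"dz":35.8,"ax":0,"ay":-4.6,"az":0,"hand":1},
    {"dx":2.0,"dy":0,"dz":35.8,"ax":0,"ay":-4.6,"az":0,"hand":1},
  ],
)

```text
clock: 4.75
ee_pos: [0.4012, 0.0057, 0.104]
eef_rot: [-0.005, -0.707, 0.707, 0.005]
force: [0.6, 0.0, -1.3]
finger_gap: 0.233
```

Run:
```python
from h import *
from bench import camera
for n in ("wrist",):
    o=get_obs(); p,d=camera(n); cv2.imwrite(f"pics/{n}4.png",p[:,:,::-1]); np.savez(f"{n}4.npz",p=p,d=d,ee=o["ee_pos"],q=o["eef_rot"])
print(o["clock"])
plan([.40,.004,.0512],tgtR(-.015,0,-1))
```

```text
4.75
d cm [0.12 5.29 0.16] rot deg [-0.01  0.06  0.02] ee [0.4012 0.0056 0.1041]
```

View pics/wrist4.png

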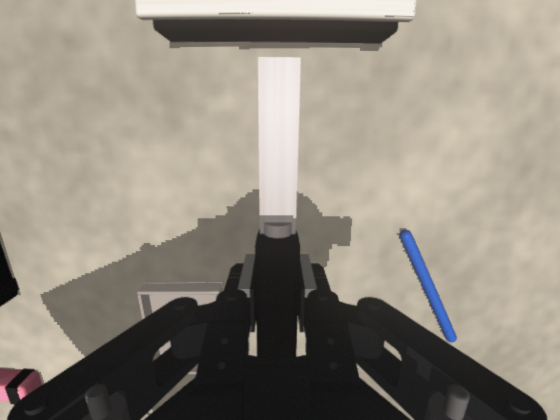

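Run:
```python
from h import *
a=cv2.imread("pics/wrist4.png"); cv2.imwrite("pics/c5.png",cv2.resize(a[0:70,120:430],None,fx=2.5,fy=5,interpolation=cv2.INTER_CUBIC))
```

```text
(no output)
```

View pics/c5.png

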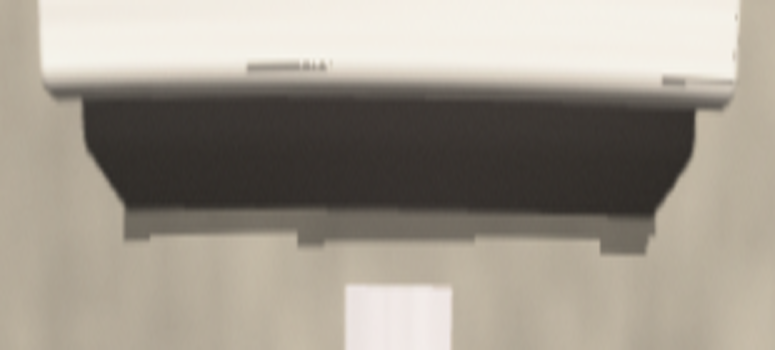

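Run:
```python
from h import *
w=np.load("wrist4.npz")
f=lambda u,v,z: ray("wrist",(u,v),z,w["ee"],w["q"]).round(4)
print(f(138,18.8,.046),f(413,20.8,.046)); print(f(171,41.2,0),f(382,43,0)); print("tip",f(279,57,.0908))
```

```text
[0.5352 0.0813 0.046 ] [ 0.532  -0.0714  0.046 ]
[0.5347 0.0789 0.    ] [ 0.5314 -0.07   -0.    ]
tip [0.5051 0.0038 0.0908]
```

Emit:
step_arm(
  commands=[
    {"dx":0,"dy":3,"dz":0.15,"ax":0,"ay":0.3,"az":0,"hand":1},
    {"dx":0,"dy":5.3,"dz":0.15,"ax":0,"ay":0.3,"az":0,"hand":1},
    {"dx":0,"dy":5.3,"dz":0.15,"ax":0,"ay":0.3,"az":0,"hand":1},
    {"dx":0,"dy":5.3,"dz":0.15,"ax":0,"ay":0.3,"az":0,"hand":1},
    {"dx":0,"dy":5.3,"dz":0.15,"ax":0,"ay":0.3,"az":0,"hand":1},
    {"dx":0,"dy":5.3,"dz":0.15,"ax":0,"ay":0.3,"az":0,"hand":1},
  ],
)

```text
clock: 5.4
ee_pos: [0.4021, 0.0039, 0.0524]
eef_rot: [0.008, 0.707, -0.707, -0.006]
force: [0.5, 0.3, -1.8]
finger_gap: 0.231
```

Run:
```python
from h import *
from bench import camera
for n in ("wrist",):
    o=get_obs(); p,d=camera(n); cv2.imwrite(f"pics/{n}5.png",p[:,:,::-1])
    np.savez(f"{n}5.npz",p=p,d=d,ee=o["ee_pos"],q=o["eef_rot"])
plan([.4465,.004,.0512],tgtR(-.02,0,-1))
```

```text
d cm [-4.45  0.11 -0.11] rot deg [ 0.04 -0.02 -0.12] ee [0.4019 0.0038 0.0523]
```

View pics/wrist5.png

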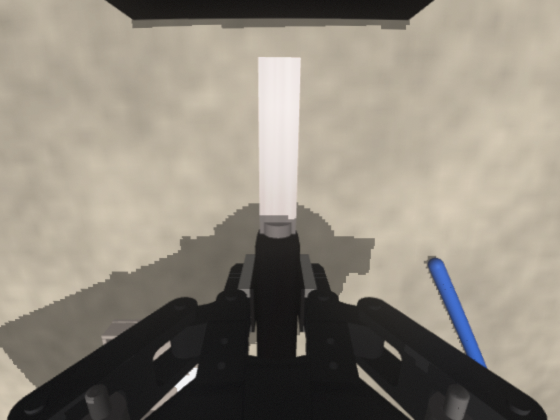

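Emit:
step_arm(
  commands=[
    {"dx":-1.5,"dy":0.1,"dz":0,"ax":0,"ay":0,"az":0,"hand":1},
    {"dx":-2.5,"dy":0.1,"dz":0,"ax":0,"ay":0,"az":0,"hand":1},
    {"dx":-3.2,"dy":0.1,"dz":0,"ax":0,"ay":0,"az":0,"hand":1},
    {"dx":-3.8,"dy":0.1,"dz":0,"ax":0,"ay":0,"az":0,"hand":1},
    {"dx":-4.4,"dy":0.1,"dz":0,"ax":0,"ay":0,"az":0,"hand":1},
    {"dx":-4.4,"dy":0.1,"dz":0,"ax":0,"ay":0,"az":0,"hand":1},
    {"dx":-4.4,"dy":0.1,"dz":0,"ax":0,"ay":0,"az":0,"hand":1},
  ],
)

```text
clock: 6.15
ee_pos: [0.4449, 0.0025, 0.0501]
eef_rot: [-0.007, -0.707, 0.707, 0.008]
force: [0.1, -0.2, -0.9]
finger_gap: 0.234
```

Run:
```python
from h import *
from bench import camera
o=get_obs();print(o["force"],o["wrist_torque"])
p,d=camera("wrist"); cv2.imwrite("pics/wrist6.png",p[:,:,::-1])
p,d=camera("side"); cv2.imwrite("pics/side6.png",cv2.resize(p[90:270,180:400,::-1],None,fx=3.2,fy=3.2))
plan([.4465,.004,.0512],tgtR(-.02,0,-1))
```

```text
[ 0.09543767 -0.20518765 -0.92954812] [-0.00929391 -0.04032186  0.03497506]
d cm [-0.17 -0.1  -0.16] rot deg [-0.   -0.03  0.03] ee [0.4447 0.0025 0.0502]
```

View pics/wrist6.png

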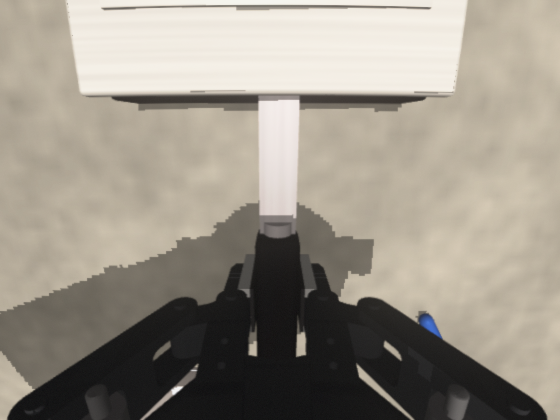

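View pics/side6.png

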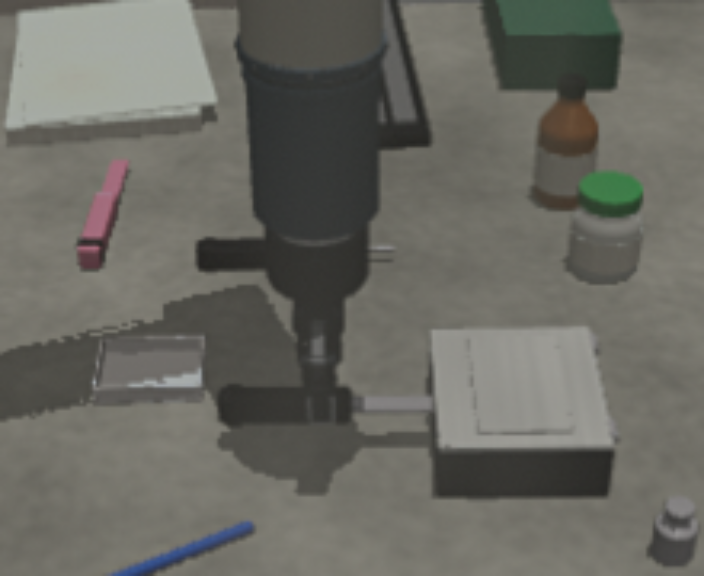

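Emit:
step_arm(
  commands=[
    {"dx":0,"dy":-0.5,"dz":0,"ax":0,"ay":0,"az":0,"hand":1},
    {"dx":0,"dy":-0.8,"dz":0,"ax":0,"ay":0,"az":0,"hand":1},
    {"dx":-0.1,"dy":-1.2,"dz":0,"ax":0,"ay":0,"az":0,"hand":1},
    {"dx":-0.2,"dy":-1.8,"dz":0,"ax":0,"ay":0,"az":0,"hand":1},
    {"dx":-0.3,"dy":-2.4,"dz":0,"ax":0,"ay":0,"az":0,"hand":1},
    {"dx":-0.4,"dy":-3.0,"dz":0,"ax":0,"ay":0,"az":0,"hand":1},
    {"dx":-0.5,"dy":-3.6,"dz":0,"ax":0,"ay":0,"az":0,"hand":1},
    {"dx":-0.65,"dy":-4.2,"dz":0,"ax":0,"ay":0,"az":0,"hand":1},
    {"dx":-0.65,"dy":-4.2,"dz":0,"ax":0,"ay":0,"az":0,"hand":1},
    {"dx":-0.65,"dy":-4.2,"dz":0,"ax":0,"ay":0,"az":0,"hand":1},
  ],
)

```text
clock: 7.25
ee_pos: [0.4524, 0.0026, 0.0928]
eef_rot: [0.008, 0.707, -0.707, -0.007]
force: [0.5, 1.0, -1.7]
finger_gap: 0.234
```

Run:
```python
from h import *
from bench import camera
o=get_obs();print(o["force"],o["wrist_torque"],o["ee_pos"])
p,d=camera("wrist"); cv2.imwrite("pics/wrist7.png",p[:,:,::-1]);np.savez("wrist7.npz",p=p,d=d)
p,d=camera("side"); cv2.imwrite("pics/side7.png",cv2.resize(p[90:270,180:400,::-1],None,fx=3.2,fy=3.2))
```

```text
[ 0.47929693  1.00710696 -1.72795671] [-0.04283982 -0.01869663  0.04398669] [0.45239739 0.00260243 0.09275389]
```

View pics/wrist7.png

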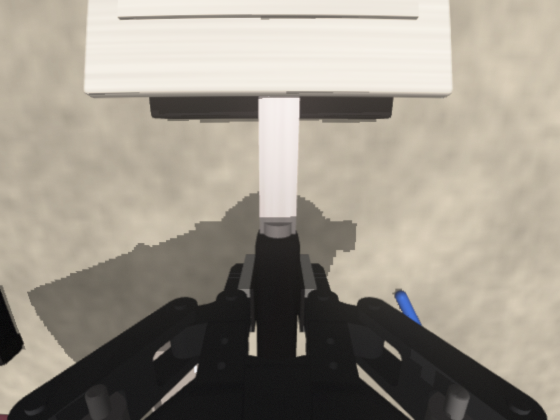

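View pics/side7.png

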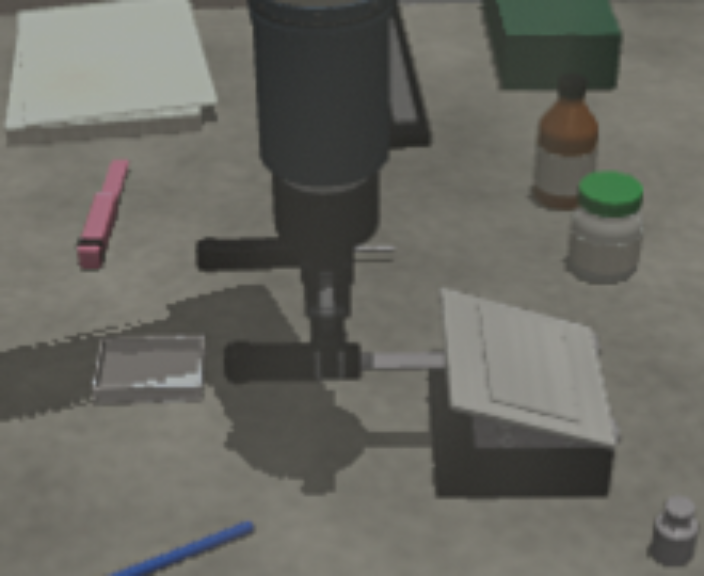

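Emit:
step_arm(
  commands=[
    {"dx":-0.2,"dy":-0.6,"dz":0,"ax":0,"ay":0,"az":0,"hand":1},
    {"dx":-0.4,"dy":-1.2,"dz":0,"ax":0,"ay":0,"az":0,"hand":1},
    {"dx":-0.6,"dy":-1.7,"dz":0,"ax":0,"ay":0,"az":0,"hand":1},
    {"dx":-0.9,"dy":-2.2,"dz":0,"ax":0,"ay":0,"az":0,"hand":1},
    {"dx":-1.3,"dy":-2.8,"dz":0,"ax":0,"ay":0,"az":0,"hand":1},
    {"dx":-1.7,"dy":-3.4,"dz":0,"ax":0,"ay":0,"az":0,"hand":1},
    {"dx":-2.1,"dy":-4.0,"dz":0,"ax":0,"ay":0,"az":0,"hand":1},
    {"dx":-2.6,"dy":-4.5,"dz":0,"ax":0,"ay":0,"az":0,"hand":1},
    {"dx":-3.2,"dy":-5.1,"dz":0,"ax":0,"ay":0,"az":0,"hand":1},
    {"dx":-3.8,"dy":-5.6,"dz":0,"ax":0,"ay":0,"az":0,"hand":1},
    {"dx":-3.8,"dy":-5.6,"dz":0,"ax":0,"ay":0,"az":0,"hand":1},
  ],
)

```text
clock: 8.45
ee_pos: [0.4913, 0.0017, 0.1492]
eef_rot: [0.008, 0.707, -0.707, -0.006]
force: [0.2, 0.2, -0.6]
finger_gap: 0.233
```

Run:
```python
from h import *
from bench import camera
o=get_obs();print(o["force"],o["wrist_torque"],o["ee_pos"])
p,d=camera("side"); cv2.imwrite("pics/side8.png",cv2.resize(p[50:270,180:400,::-1],None,fx=2.7,fy=2.7))
```

```text
[ 0.18537662  0.20906119 -0.55561076] [-0.03869533 -0.07384671 -0.00110441] [0.49126783 0.00167912 0.14922545]
```

View pics/side8.png

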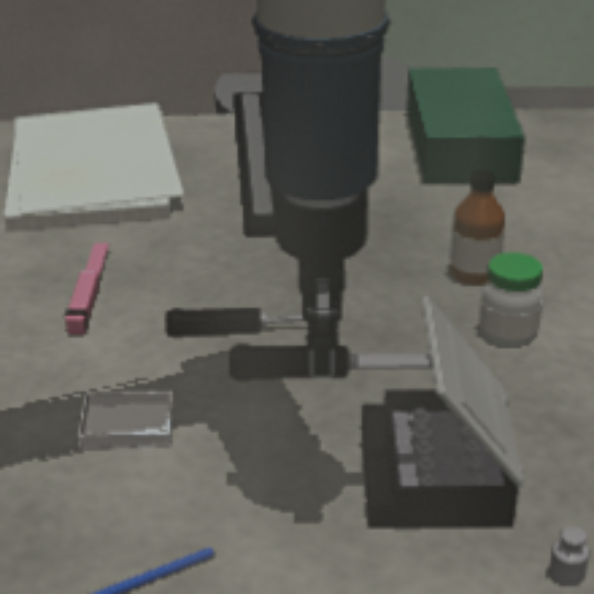

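Emit:
step_arm(
  commands=[
    {"dx":-0.6,"dy":-0.4,"dz":0,"ax":0,"ay":0,"az":0,"hand":1},
    {"dx":-1.2,"dy":-0.85,"dz":0,"ax":0,"ay":0,"az":0,"hand":1},
    {"dx":-1.9,"dy":-1.3,"dz":0,"ax":0,"ay":0,"az":0,"hand":1},
    {"dx":-2.7,"dy":-1.6,"dz":0,"ax":0,"ay":0,"az":0,"hand":1},
    {"dx":-3.5,"dy":-1.9,"dz":0,"ax":0,"ay":0,"az":0,"hand":1},
    {"dx":-4.1,"dy":-2.1,"dz":0,"ax":0,"ay":0,"az":0,"hand":1},
    {"dx":-4.1,"dy":-2.1,"dz":0,"ax":0,"ay":0,"az":0,"hand":1},
    {"dx":-4.1,"dy":-2.1,"dz":0,"ax":0,"ay":0,"az":0,"hand":1},
  ],
)

```text
clock: 9.3
ee_pos: [0.531, 0.0008, 0.1693]
eef_rot: [0.008, 0.707, -0.707, -0.007]
force: [-0.5, -0.5, -1.6]
finger_gap: 0.235
```

Run:
```python
from h import *
from bench import camera
o=get_obs();print(o["force"],o["wrist_torque"],o["ee_pos"])
p,d=camera("side"); cv2.imwrite("pics/side9.png",cv2.resize(p[50:270,180:400,::-1],None,fx=2.7,fy=2.7))
plan([.42,.001,.17],tgtR(0,0,-1))
```

```text
[-0.49673419 -0.45957044 -1.57538422] [-0.02680044 -0.03757112  0.0176696 ] [0.53102994 0.00077979 0.16931759]
d cm [11.07 -0.08  0.21] rot deg [ 0.   -1.18 -0.02] ee [0.5308 0.0008 0.1693]
```

View pics/side9.png

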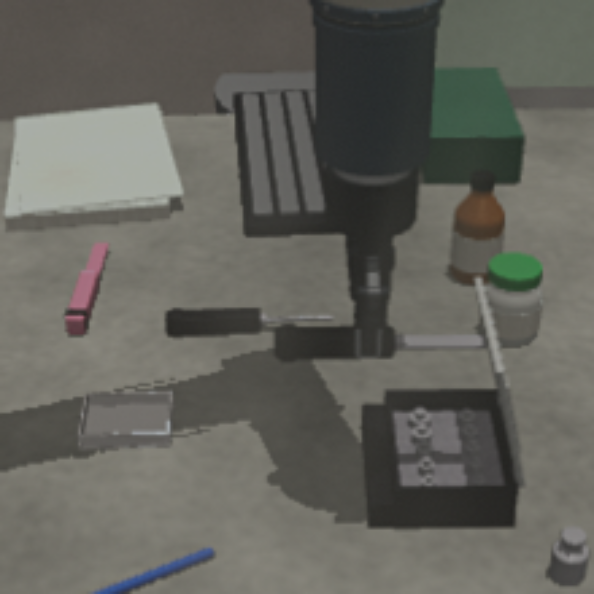

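Emit:
step_arm(
  commands=[
    {"dx":2,"dy":0,"dz":0,"ax":0,"ay":0,"az":0,"hand":1},
    {"dx":5,"dy":0,"dz":0,"ax":0,"ay":0,"az":0,"hand":1},
    {"dx":8,"dy":0,"dz":0,"ax":0,"ay":0,"az":0,"hand":1},
    {"dx":11,"dy":0,"dz":0,"ax":0,"ay":0,"az":0,"hand":1},
    {"dx":11,"dy":0,"dz":-4,"ax":0,"ay":-1.2,"az":0,"hand":1},
    {"dx":11,"dy":3,"dz":-8,"ax":0,"ay":-1.2,"az":0,"hand":1},
    {"dx":11,"dy":6,"dz":-12,"ax":0,"ay":-1.2,"az":0,"hand":1},
    {"dx":11,"dy":9,"dz":-15.4,"ax":0,"ay":-1.2,"az":0,"hand":1},
    {"dx":11,"dy":11,"dz":-15.4,"ax":0,"ay":-1.2,"az":0,"hand":1},
    {"dx":11,"dy":11,"dz":-15.4,"ax":0,"ay":-1.2,"az":0,"hand":1},
    {"dx":11,"dy":11,"dz":-15.4,"ax":0,"ay":-1.2,"az":0,"hand":1},
  ],
)

```text
clock: 10.45
ee_pos: [0.4239, 0.1568, 0.0599]
eef_rot: [0.0, -0.707, 0.707, -0.0]
force: [-0.4, -0.7, -0.2]
finger_gap: 0.235
```

Run:
```python
from h import *
from bench import camera
o=get_obs();print(o["force"],o["clock"])
p,d=camera("wrist"); cv2.imwrite("pics/wrist10.png",p[:,:,::-1])
i=camera_info("wrist")
K=np.array([[i["fx"],0,i["cx"]],[0,i["fy"],i["cy"]],[0,0,1.]]); H=np.array(i["hand_eye"])
for v in (62,100,150,205):
    zz=np.median(d[v-1:v+2,270:290]); n=cv2.undistortPoints(np.array([[[279.,v]]]),K,np.array(i["D"]))[0,0]
    print(v,(H[:3,:3]@np.array([n[0]*zz,n[1]*zz,zz])+H[:3,3]).round(4))
plan([.42,.155,.0255],tgtR(0,0,-1))
```

```text
[-0.39824901 -0.7056605  -0.22398685] 10.45
62 [-0.1017  0.0119  0.0004]
100 [-0.0864  0.012   0.0004]
150 [-0.0648  0.012   0.0004]
205 [-0.0385  0.0119  0.0005]
d cm [0.45 3.5  0.2 ] rot deg [ 0.04  0.02 -0.1 ] ee [0.4245 0.157  0.0605]
```

View pics/wrist10.png

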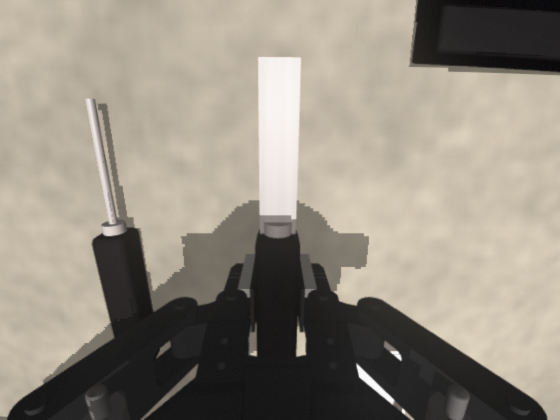

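Emit:
step_arm(
  commands=[
    {"dx":0,"dy":1.5,"dz":0,"ax":0,"ay":0,"az":0,"hand":1},
    {"dx":0,"dy":2.5,"dz":0,"ax":0,"ay":0,"az":0,"hand":1},
    {"dx":0,"dy":3.0,"dz":0,"ax":0,"ay":0,"az":0,"hand":1},
    {"dx":0,"dy":3.3,"dz":0,"ax":0,"ay":0,"az":0,"hand":1},
    {"dx":0,"dy":3.4,"dz":0,"ax":0,"ay":0,"az":0,"hand":1},
    {"dx":0,"dy":3.4,"dz":0,"ax":0,"ay":0,"az":0,"hand":1},
    {"dx":0,"dy":3.4,"dz":0,"ax":0,"ay":0,"az":0,"hand":1},
  ],
)

```text
clock: 11.2
ee_pos: [0.4241, 0.1571, 0.0256]
eef_rot: [0.0, 0.707, -0.707, 0.0]
force: [1.3, 0.4, -1.4]
finger_gap: 0.233
```

Emit:
step_arm(
  commands=[
    {"dx":0,"dy":0.04,"dz":0,"ax":0,"ay":0,"az":0,"hand":1},
    {"dx":0,"dy":0.04,"dz":0,"ax":0,"ay":0,"az":0,"hand":1},
    {"dx":0,"dy":0.04,"dz":0,"ax":0,"ay":0,"az":0,"hand":0},
    {"dx":0,"dy":0.04,"dz":0,"ax":0,"ay":0,"az":0,"hand":0},
    {"dx":0,"dy":0.04,"dz":0,"ax":0,"ay":0,"az":0,"hand":0},
    {"dx":0,"dy":0.04,"dz":0,"ax":0,"ay":0,"az":0,"hand":0},
    {"dx":0,"dy":0.04,"dz":0,"ax":0,"ay":0,"az":0,"hand":0},
    {"dx":0,"dy":0.04,"dz":0,"ax":0,"ay":0,"az":0,"hand":0},
    {"dx":0,"dy":0.04,"dz":0,"ax":0,"ay":0,"az":0,"hand":0},
    {"dx":0,"dy":0.04,"dz":0,"ax":0,"ay":0,"az":0,"hand":0},
  ],
)

```text
clock: 12.2
ee_pos: [0.4238, 0.157, 0.0249]
eef_rot: [-0.0, 0.707, -0.707, 0.0]
force: [-0.4, -0.7, -0.2]
finger_gap: 1.0
```

Emit:
step_arm(
  commands=[
    {"dx":0,"dy":-2,"dz":0,"ax":0,"ay":0,"az":0,"hand":0},
    {"dx":0,"dy":-5,"dz":0,"ax":0,"ay":0,"az":0,"hand":0},
    {"dx":0,"dy":-9,"dz":0,"ax":0,"ay":0,"az":0,"hand":0},
    {"dx":0,"dy":-13,"dz":0,"ax":0,"ay":0,"az":0,"hand":0},
    {"dx":5,"dy":-15,"dz":0,"ax":0,"ay":0,"az":0,"hand":0},
    {"dx":5,"dy":-15,"dz":0,"ax":0,"ay":0,"az":0,"hand":0},
    {"dx":5,"dy":-15,"dz":0,"ax":0,"ay":0,"az":0,"hand":0},
  ],
)

```text
clock: 12.9
ee_pos: [0.3733, 0.1572, 0.1757]
eef_rot: [-0.0, 0.708, -0.706, 0.001]
force: [0.3, 0.4, -0.5]
finger_gap: 1.0
```

Run:
```python
from h import *
from bench import camera
o=get_obs();print(o["force"],o["clock"],o["finger_gap"])
p,d=camera("side"); cv2.imwrite("pics/side11.png",p[:,:,::-1])
p,d=camera("wrist"); cv2.imwrite("pics/wrist11.png",p[:,:,::-1])
```

```text
[ 0.29427287  0.40831645 -0.54988341] 12.9 0.9998477721762347
```

View pics/side11.png

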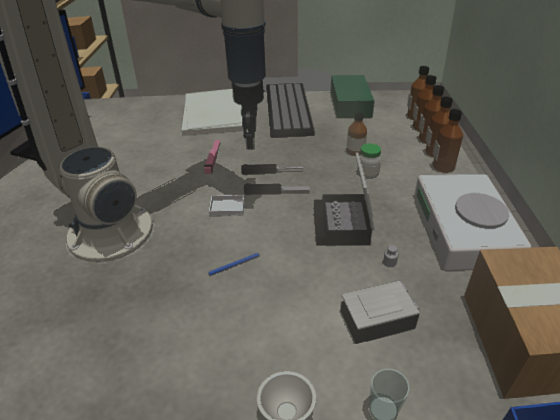

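View pics/wrist11.png

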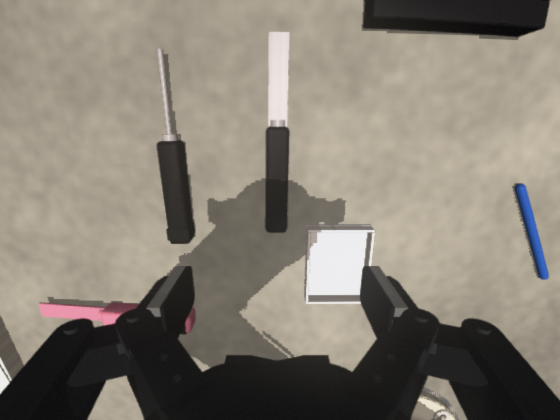

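The lid stands steeply open (about (365,195) in the side view). The opener lies flat at (277,190) and the gripper is clear. The narrow case at (380,310) is still shut.

```bash
python3 -c "
from bench import workorder
print(workorder.job_done())"
```

```text
the job is handed in; nothing more can be done
None
```

I opened the wider case's lid with the opener, laid the opener flat on the bench and let go. The job was handed in at about 13 s on the robot's clock.

- **Prying:** I gripped the opener across its handle, put the blade about 14 mm into the slot and raised the lid on the blade tip in three stages. My side pictures after each stage fit about 0.3, 0.9 and 1.3 rad. I worked those angles out from the path I commanded, because I had no direct reading of the joint.
- **Contact:** The gripper stayed clear of the lid in every picture. The wrist force readings stayed within a few newtons.
- **Laying down:** Before I lowered the opener, the blade was level and had not slipped in the grip. The gripper opened with the opener at bench level.
- **Last pictures:** The lid stands steeply open, the narrower case is shut, the opener lies flat beside the pin tool, and the open gripper is well above everything.

No check failed or disagreed. One move call was refused because it left out some of the required values; nothing moved, and I sent it again in full.

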